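# Start the fixture spindle in its boss

## Robot

A 6-joint arm with a two-finger parallel gripper is mounted at the origin on the work surface. World frame = base frame: x ahead of the robot, y to its left, z up, the work surface at z = 0. Lengths are in m, angles in rad, forces in N, time in s.
With the tool pointing down it reaches from about 0.35 to 0.975 m from the base axis. Payload 4.9 kg.
Tool frame: the origin (TCP) lies midway between the tips of the shut fingers; the grasp point (between the pads) lies 19 mm behind it; z points along the fingers, x is the direction in which the jaws open and shut, and the axes are right-handed (so a half turn about z gives the same grasp; the last joint's range is limited). The gripper opens to 85 mm and grips with 20 to 120 N. Pads are 22 mm wide; open, the fingers measure 114 mm over their backs; the gripper's body (76 mm by 85 mm) begins 54 mm behind the grasp point. The pads swing forward as they close: fully open they stand 13 mm farther back than shut.
Start: joints at [-1.288, 0.053, 1.613, -0, 1.476, -0.119], TCP at [0.244, -0.575, 0.231] pointing down, gripper open.
Joint ranges: [-3.01, 3.01], [-1.01, 2.22], [0.06, 2.58], [-1.02, 4.17], [0.09, 2.62], [-3.14, 3.14]. Speed limits (rad/s): [2.57, 2.57, 3.14, 3.14, 3.14, 3.14].

## Interface

Orientations are given as a rotation vector (axis times angle).
In Python, from station import ctrl gives the robot as it stands.
- The arm moves only by the tool step_arm, never from a script. Its argument "increments" is text: rows parted by semicolons, each of 6 numbers parted by spaces: the shift along the tool's x, y, z as a fraction of full scale, then the turn, a rotation vector about the tool's x, y, z as a fraction of full scale. In form: x y z rx ry rz; .... A call has 1 to 12 rows; each row shifts and turns the commanded pose from where the row before left it, along the tool's axes as they then stand; what a row does not reach is not made up. Full scale, the value 1, is 0.025 m for a shift and 0.1 rad for a turn. A row lasts 1/12 s, in which the tool goes at most 41.7 mm and 7.16 degrees, less where a joint would pass 70% of its speed; a pose out of reach is approached as far as the arm can. A call with a number of a shift or a turn outside -1 to 1 is refused whole. A call with a gripper value outside its range is refused whole. "fingers" is the opening, from -1 (shut) to 1 (fully open), so that 0 is half open, set as the call begins (left out, the last holds). The fingers move at their own pace and stop on an object; "newtons" is the grip in N (left out, the last holds). Time passes only in rows, so rows that do not move let the fingers close. It gives the time, the measured TCP pose, the force and the opening at its end, in the units of the state.
- ctrl.get_obs(): the state, without advancing time (a new reading comes with each control period).
- ctrl.get_image(name): name is "side" or "top"; returns a dict with "pixels" (384x512x3 uint8, red, green, blue), "intrinsics" (3x3 intrinsics, pixels), "distortion" ([k1, k2, p1, p2, k3] as OpenCV has them; the pictures are not rectified), "eye" and "orientation" of the camera in the world. Camera axes: x right, y down, z forward; pixel columns grow to the right and rows downward; lengths in m; the calibration is good to about 2 mm. A picture is of the moment at which its call begins. There is no depth.
- ctrl.finish_job(): hands the job in, once; it reports no verdict.
The state is a dict: "t": time; "q": joint angles; "dq": joint speeds; "effort": joint torques, N m; "tool_pos": TCP position; "tool_rot": TCP orientation; "contact_force": force on the tool from outside, world axes, zero at the start; "wrist_torque": the same for the moment, N m; "opening": finger opening in m.
Only numpy, scipy, OpenCV 4.12 (cv2) and the standard library are available. Lean on these libraries where they do the work, as an engineer would, in place of code of your own. Each camera call takes 0.05 s, during which the arm holds its last target.

## Task

Press the red pedal of the test fixture down to its stop to brake the swivel disc; its catch keeps it down. Then take the black knurled head of the spindle bolt, turn it backward (anticlockwise seen from above) until it drops into the start of the thread in the boss, and from there turn it forward (clockwise) one full turn so that it is started. Finish still gripping the bolt's head between the fingers, at rest, and leave the other things on the bench where they are.

Things in the scene. Friction and masses are not known exactly. Their poses are not given: they have to be found in the camera images.
- fixture: White fixed base plate, 150 (its x) x 250 (its y) x 12 mm thick, with a grey swivel disc (top 22 mm above the bench) and a steel threaded boss (36 mm across, top 70 mm above the bench). Origin: centre of the underside, on the boss's vertical axis. x points away from the robot (but for its yaw), y left, z up. The pedal lever runs along its near edge.
- pedal_tread (a point): Centre of the top face of the red tread (45 x 55 mm, 8 thick), 60 mm nearer and 108 mm left of the boss axis in the fixture's frame. Its lever runs along the fixture's y, hinged at the right end 200 mm away. Up, the face is about 78 mm above the bench; at its stop 44 mm, level; it moves almost straight down.
- pedal (a joint): Pedal angle, rad: 0 up, 0.17 at its stop (level). Spring and catch resist with 5 to 9 N at the tread; it stays where it is left.
- bolt_head (a point): Centre (half-way up) of the bolt's black knurled round head, 32 mm across, 24 high, white mark on top; on the boss axis, 118 mm above the bench at the start. Below it a 24 mm threaded shank enters the boss: 36 mm of it shows at the start, 20 when done. The bolt (about 0.35 kg) stands loose, always upright; turns easily (0.03 N m); can be lifted only 5 mm.
- bolt_down (a joint): Way down of the bolt, m: 0 at the start, on the flat crest of the first thread; 0.008 after the drop, then 0.008 more per turn forward (0.016 when done; thread ends at 0.0186). Forward from the start it jams. The drop lies 0.5 to 1.7 rad back of the start; it needs the bolt's own weight or a light push, a firm still grip carries it. Further back it climbs 1.3 mm per rad.

How it is judged:
By the outcome, as a careful person would: the job done as asked, in the order asked, and still so for the second after the job is handed in, while the arm keeps its last pose, push and grip.
It also fails if it takes over 72 s, if anything falls off the work surface, if the arm or the gripper's body presses on something with over 40 N, if the wrist force passes 120 N, or if a joint passes its speed limit or range.

## Working session

There is one attempt and no reset: what is moved stays moved. The work goes in short steps, Python scripts to look and compute and a tool call to move; the robot and the scene stay as the last step left them, time stands still between calls to the robot, and variables do not carry over. Pictures are saved under pics/ and viewed, and the job is handed in when it is done.

Besides the shell and the picture viewer there is one more tool, called after ">>>" as name(argument=value, ...), one argument or row to a line, values as JSON. step_arm: Moves the arm, as the interface text tells. Shift numbers are shares of 0.025 m and turn numbers shares of 0.1 rad, none past 1 either way. Its arguments: {"type":"object","properties":{"increments":{"type":"string"},"fingers":{"type":"number"},"newtons":{"type":"number"}},"required":["increments"]}

```bash
mkdir -p pics; ls; python3 - <<'E'
from station import ctrl
import cv2
print(ctrl.get_obs())
for n in ("side","top"):
    d=ctrl.get_image(n); cv2.imwrite(f"pics/{n}0.png",d["pixels"][:,:,::-1])
    print(n,d["intrinsics"],d["distortion"],d["eye"],d["orientation"])
E
```

```text
pics
{'t': 0.0, 'q': array([-1.28800466e+00,  5.33596647e-02,  1.61430859e+00,  2.55631161e-05,
        1.47598368e+00, -1.18994139e-01]), 'dq': array([ 0.00063194, -0.00011459,  0.00111361, -0.00159106, -0.00141073,
       -0.00150823]), 'effort': array([-4.00331346e-04, -3.93683052e+01, -3.70174956e+01, -1.10913165e-04,
        7.02421035e-03, -4.46780874e-06]), 'tool_pos': array([ 0.24424909, -0.5746197 ,  0.23005256]), 'tool_rot': array([-2.61891164e+00,  1.73274642e+00,  2.43982808e-03]), 'contact_force': array([ 0.85969898, -0.85952957, -0.62884625]), 'wrist_torque': array([-0.02909412, -0.00855938, -0.03027204]), 'opening': 0.0853320288488222}
side [[390.6658556    0.         249.24671801]
 [  0.         390.6658556  190.31228587]
 [  0.           0.           1.        ]] [-0.0370753  0.         0.         0.         0.       ] [0.4030118  0.47393376 0.52330937] [-0.4595146   2.74391968 -1.16615388]
top [[477.83931526   0.         259.39402675]
 [  0.         477.83931526 183.75209426]
 [  0.           0.           1.        ]] [-0.13589135  0.          0.          0.          0.        ] [0.52238881 0.05929258 0.7350926 ] [-2.20454769  2.22215739 -0.13025897]
```

View pics/side0.png

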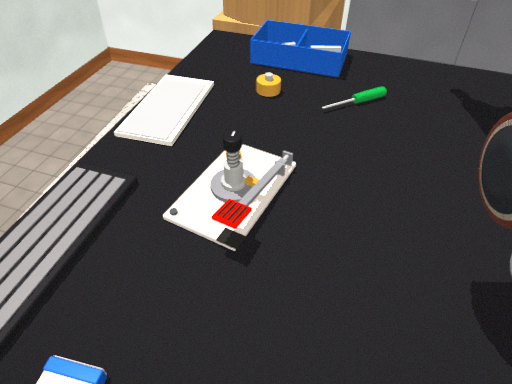

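View pics/top0.png

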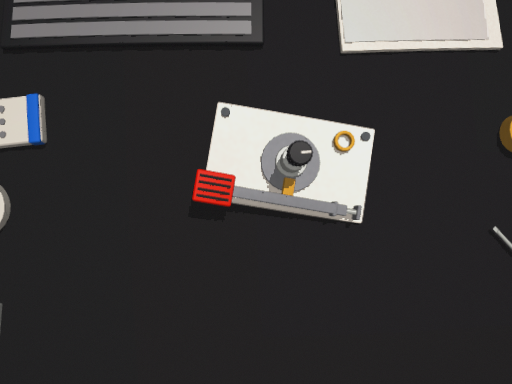

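Side view: red tread at about (232,213), black head at (233,140). Top view: tread at (214,188), head at (300,153). Next I cast rays from both views.

```bash
cat > h.py <<'E'
import cv2, numpy as np
from scipy.spatial.transform import Rotation as Ro
from station import ctrl
def ray(d,uv):
    p=cv2.undistortPoints(np.array([[uv]],float),d["intrinsics"],np.array(d["distortion"]))[0,0]
    R=Ro.from_rotvec(d["orientation"]).as_matrix()
    v=R@np.array([p[0],p[1],1]); return np.array(d["eye"]),v/np.linalg.norm(v)
def onz(d,uv,z):
    e,v=ray(d,uv); return e+v*(z-e[2])/v[2]
def tri(d1,u1,d2,u2):
    e1,v1=ray(d1,u1);e2,v2=ray(d2,u2)
    s=np.linalg.lstsq(np.c_[v1,-v2],e2-e1,rcond=None)[0]
    a=e1+s[0]*v1;b=e2+s[1]*v2
    return (a+b)/2,np.linalg.norm(a-b)
def red(d):
    p=d["pixels"].astype(int);m=((p[...,0]>130)&(p[...,1]<60)&(p[...,2]<60)).astype(np.uint8)
    m=cv2.morphologyEx(m,cv2.MORPH_CLOSE,np.ones((7,7)))
    n,l,s,c=cv2.connectedComponentsWithStats(m);k=1+np.argmax(s[1:,4]);
    cs=cv2.findContours((l==k).astype(np.uint8),0,1)[0]
    return c[k],s[k],cv2.minAreaRect(cs[0])
E
python3 - <<'E'
from h import *
S=ctrl.get_image("side");T=ctrl.get_image("top")
a,sa,ra=red(S);b,sb,rb=red(T);print(a,sa,ra,b,sb,rb)
print("tread tri",tri(S,a,T,b),"top@.078",onz(T,b,.078),onz(S,a,.078))
B=cv2.boxPoints(rb);P=np.array([onz(T,p,.078) for p in B]);print(P.round(4))
for n,d,(x0,y0,x1,y1) in (("S",S,(205,115,265,210)),("T",T,(255,125,330,200))):
    cv2.imwrite(f"pics/c{n}.png",cv2.resize(d["pixels"][y0:y1,x0:x1,::-1],None,fx=6,fy=6,interpolation=0))
# fixture white corners in top view
p=T["pixels"].astype(int);m=(p.min(2)>170).astype(np.uint8)
m[:90]=0
n,l,s,c=cv2.connectedComponentsWithStats(m);k=1+np.argmax(s[1:,4]);cs=cv2.findContours((l==k).astype(np.uint8),0,1)[0]
r=cv2.minAreaRect(max(cs,key=cv2.contourArea));B=cv2.boxPoints(r);P=np.array([onz(T,q,.012) for q in B]);print(B,P.round(4),P.mean(0))
E
```

```text
[231.396875 213.1375  ] [212 199  39  29 640] ((231.75001525878906, 213.25001525878906), (24.041629791259766, 33.23401641845703), 45.0) [213.13007457 187.43413422] [ 192  169   43   37 1207] ((213.37200927734375, 187.20399475097656), (38.907588958740234, 31.752168655395508), 10.304845809936523)
tread tri (array([0.56167496, 0.088725  , 0.07197703]), np.float64(0.0020069124146895917)) top@.078 [0.56037214 0.08814386 0.078     ] [0.56051961 0.09411721 0.078     ]
[[0.5442 0.118  0.078 ]
 [0.5872 0.1102 0.078 ]
 [0.5773 0.0575 0.078 ]
 [0.5343 0.0656 0.078 ]]
[[201.17224 194.73015]
 [217.48999 101.48576]
 [377.0291  129.4051 ]
 [360.71136 222.64949]] [[ 0.5533  0.1091  0.012 ]
 [ 0.6964  0.0842  0.012 ]
 [ 0.6535 -0.1644  0.012 ]
 [ 0.5084 -0.1346  0.012 ]] [ 0.60288776 -0.02641308  0.012     ]
```

```bash
ls pics
```

```text
cS.png
cT.png
side0.png
top0.png
```

View pics/cS.png

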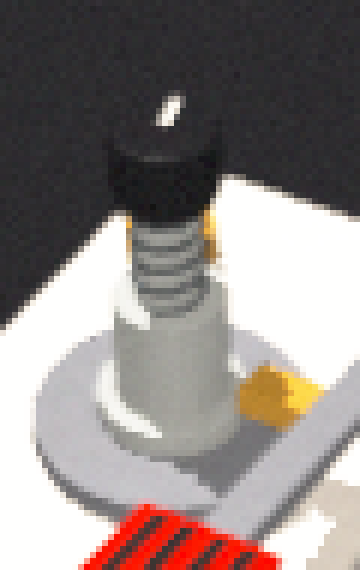

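View pics/cT.png

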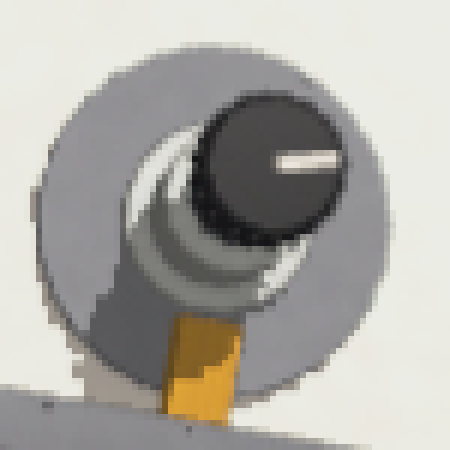

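```bash
python3 - <<'E'
from h import *
S=ctrl.get_image("side");T=ctrl.get_image("top")
print("head top", onz(T,(300.7,152.2),.130),onz(S,(232.7,135.3),.130),tri(T,(300.7,152.2),S,(232.7,135.3)))
print("disc",onz(T,(290.8,162.5),.022))
print("mark yaw",(lambda a,b:np.arctan2(*(b-a)[[1,0]]))(onz(T,(255+278/6,125+163/6),.13),onz(T,(255+340/6,125+160/6),.13)))
o=ctrl.get_obs();print(o["t"],Ro.from_rotvec(o["tool_rot"]).as_matrix().round(3))
E
```

```text
head top [ 0.60194053 -0.02631147  0.13      ] [ 0.60380616 -0.03007438  0.13      ] (array([ 0.60176721, -0.02573779,  0.13343222]), np.float64(0.0005811791617184958))
disc [ 0.60050786 -0.02627955  0.022     ]
mark yaw -1.5234900317621107
0.3 [[ 0.391 -0.92  -0.   ]
 [-0.92  -0.391  0.001]
 [-0.001 -0.    -1.   ]]
```

>>> step_arm(
  increments="-.8 -.92 0 0 0 0;-.8 -.92 0 0 0 0;-.8 -.92 0 0 0 0;-.8 -.92 0 0 0 0;-.8 -.92 0 0 0 0;-.8 -.92 0 0 0 0;-.8 -.92 0 0 0 0;-.8 -.92 0 0 0 0;-.8 -.92 0 0 0 0;-.8 -.92 0 0 0 0;-.8 -.92 0 0 0 0;-.8 -.92 0 0 0 0",
  fingers=-1,
  newtons=30,
)

```text
t: 1.3
tool_pos: [0.4049, -0.245, 0.2314]
tool_rot: [2.62, -1.734, 0.001]
contact_force: [0.7, -0.1, 0.3]
opening: 0.0002
```

>>> step_arm(
  increments="-.8 -.92 0 0 0 0;-.8 -.92 0 0 0 0;-.8 -.92 0 0 0 0;-.8 -.92 0 0 0 0;-.8 -.92 0 0 0 0;-.8 -.92 0 0 0 0;-.8 -.92 0 0 0 0;-.8 -.92 0 0 0 0;-.8 -.92 0 0 0 0;-.8 -.92 0 0 0 0;-.8 -.92 0 0 0 0;0 0 0 0 0 0",
)

```text
t: 2.3
tool_pos: [0.5526, 0.059, 0.2313]
tool_rot: [-2.622, 1.727, 0.001]
contact_force: [0.5, -0.1, 0.0]
opening: -0.0001
```

>>> step_arm(
  increments="-.5 -.4 0.5 0 0 0;-.5 -.4 .8 0 0 0;0 0 1 0 0 0;0 0 1 0 0 0;0 0 1 0 0 0;0 0 .8 0 0 0;0 0 .3 0 0 0;0 0 0 0 0 0;0 0 0 0 0 0",
)

```text
t: 3.05
tool_pos: [0.5603, 0.0857, 0.0968]
tool_rot: [-2.62, 1.734, -0.0]
contact_force: [0.4, -0.4, -0.4]
opening: -0.0002
```

```bash
python3 - <<'E'
from h import *
o=ctrl.get_obs();print(o["t"],o["tool_pos"],o["contact_force"],o["q"])
for n in ("side","top"):
    d=ctrl.get_image(n); cv2.imwrite(f"pics/{n}1.png",d["pixels"][:,:,::-1])
E
python3 -c "
import cv2,numpy as np
a=cv2.imread('pics/side1.png')[100:270,130:330];b=cv2.imread('pics/top1.png')[90:260,170:370]
cv2.imwrite('pics/j1.png',cv2.resize(np.hstack([a,b]),None,fx=2,fy=2))"
```

```text
3.05 [0.56027747 0.08567202 0.09682308] [ 0.37685599 -0.36374974 -0.38363954] [ 2.04734892e-02  3.67026014e-02  1.86339727e+00 -6.03873791e-05
  1.24118302e+00  1.18970768e+00]
```

View pics/j1.png

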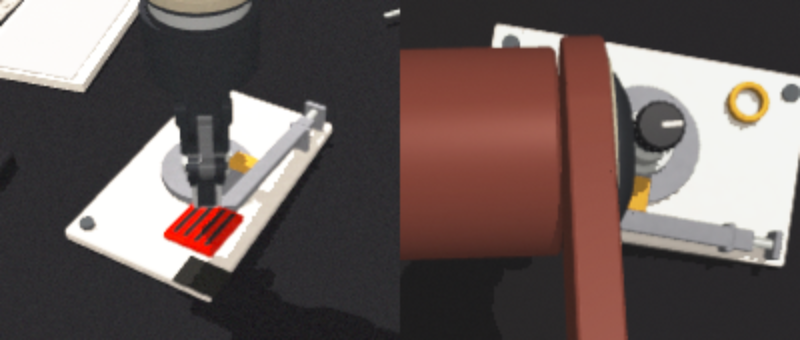

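The fingertips hang just above the tread; with perspective, the side view agrees with the computed point. Next I press.

>>> step_arm(
  increments="-.15 -.1 .3 0 0 0;0 0 .3 0 0 0;0 0 .2 0 0 0;0 0 .2 0 0 0;0 0 .2 0 0 0;0 0 .2 0 0 0;0 0 0 0 0 0",
)

```text
t: 3.73
tool_pos: [0.5613, 0.0908, 0.0611]
tool_rot: [-2.619, 1.733, -0.001]
contact_force: [0.8, 0.1, 1.1]
opening: 0.0
```

>>> step_arm(
  increments="0 0 .2 0 0 0;0 0 .2 0 0 0;0 0 .1 0 0 0;0 0 .1 0 0 0;0 0 0 0 0 0;0 0 0 0 0 0",
)

```text
t: 4.23
tool_pos: [0.5616, 0.0906, 0.0468]
tool_rot: [-2.619, 1.733, -0.002]
contact_force: [0.7, 3.1, 3.4]
opening: 0.0001
```

```bash
cat > shot.py <<'E'
import sys
from h import *
k=sys.argv[1]
a=ctrl.get_image("side")["pixels"][90:260,130:330,::-1];b=ctrl.get_image("top")["pixels"][90:260,170:370,::-1]
cv2.imwrite(f'pics/j{k}.png',cv2.resize(np.hstack([a,b]),None,fx=2,fy=2))
o=ctrl.get_obs();print(o["t"],o["tool_pos"],o["contact_force"],o["wrist_torque"],o["q"].round(3),o["opening"])
E
python3 shot.py 2
```

```text
4.3333 [0.56151032 0.09049537 0.0468217 ] [1.99035485 2.6996583  4.10272332] [ 0.5335855  -0.22667174 -0.04030175] [0.029 0.106 1.884 0.    1.15  1.198] -9.117794404108251e-05
```

View pics/j2.png

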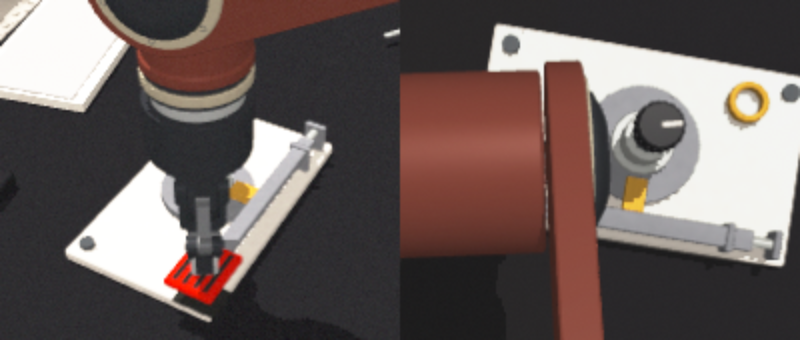

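The fingers are on the tread, around the middle, and it has gone down. I continue to the stop in small steps.

>>> step_arm(
  increments="0 0 .06 0 0 0;0 0 .06 0 0 0;0 0 .04 0 0 0;0 0 0 0 0 0",
)

```text
t: 4.67
tool_pos: [0.5616, 0.0906, 0.044]
tool_rot: [-2.619, 1.733, -0.001]
contact_force: [-2.3, 3.2, 11.1]
opening: 0.0002
```

>>> step_arm(
  increments="0 0 .06 0 0 0;0 0 .06 0 0 0;0 0 0 0 0 0",
)

```text
t: 4.92
tool_pos: [0.5617, 0.0906, 0.0438]
tool_rot: [2.62, -1.733, -0.001]
contact_force: [-12.0, 2.0, 26.6]
opening: 0.0003
```

>>> step_arm(
  increments="0 0 -.2 0 0 0;0 0 -.4 0 0 0;0 0 -.8 0 0 0;0 0 -1 0 0 0;0 0 -1 0 0 0;0 0 -1 0 0 0;0 0 -1 0 0 0;0 0 -1 0 0 0;0 0 -.4 0 0 0;0 0 0 0 0 0",
)

```text
t: 5.75
tool_pos: [0.5622, 0.09, 0.2122]
tool_rot: [-2.618, 1.733, -0.007]
contact_force: [0.9, -0.4, 0.7]
opening: -0.0002
```

```bash
python3 shot.py 3; python3 - <<'E'
from h import *
S=ctrl.get_image("side")
a,sa,ra=red(S);print(a,ra)
for z in (.078,.060,.050,.044,.038): print(z,onz(S,a,z))
E
```

```text
5.85 [0.56024253 0.09005249 0.20796285] [ 0.03351382 -0.45857126 -0.10887705] [-0.05169342 -0.02635564  0.01610328] [ 0.028 -0.067  1.772 -0.     1.439  1.198] 3.322635941590072e-05
[231.20454545 226.59517045] ((231.15382385253906, 225.76922607421875), (25.51620864868164, 31.063213348388672), 33.6900634765625)
0.078 [0.55107327 0.11980928 0.078     ]
0.06 [0.55705811 0.1054951  0.06      ]
0.05 [0.56038302 0.09754277 0.05      ]
0.044 [0.56237797 0.09277138 0.044     ]
0.038 [0.56437292 0.08799998 0.038     ]
```

View pics/j3.png

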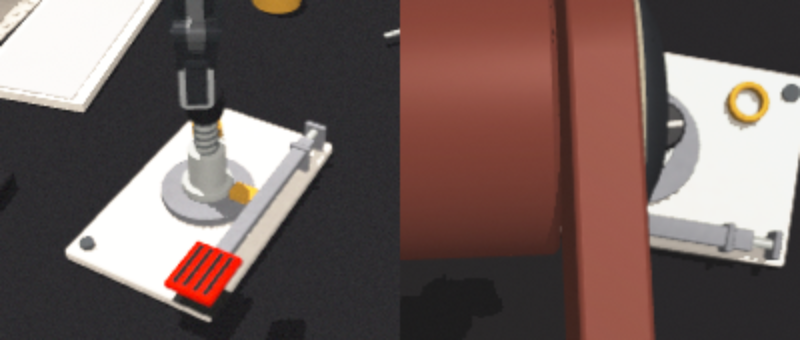

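The pedal stays down: the tread at (231,227) casts to (0.562,0.093) at z=0.044. Next I go over the bolt, opening the fingers and winding the wrist back.

>>> step_arm(
  increments=".5 0.1 0 0 0 0;1 .1 0 0 0 0;1 .1 0 0 0 0;1 .1 0 0 0 0;1 0 0 0 0 0;.5 0 0 0 0 0;0 0 0 0 0 -1;0 0 0 0 0 -1;0 0 0 0 0 -1;0 0 0 0 0 -1;0 0 0 0 0 -1;0 0 0 0 0 -1",
  fingers=1,
)

```text
t: 6.9
tool_pos: [0.5998, -0.0288, 0.2077]
tool_rot: [3.017, -0.874, -0.004]
contact_force: [-0.4, -0.4, 0.6]
opening: 0.0855
```

>>> step_arm(
  increments="0 0 0 0 0 -1;0 0 0 0 0 -1;0 0 0 0 0 -1;0 0 0 0 0 -1;0 0 0 0 0 -1;0 0 0 0 0 -1;0 0 0 0 0 -1;0 0 0 0 0 -1;0 0 0 0 0 -1;0 0 0 0 0 -1;0 0 0 0 0 -1;0 0 0 0 0 -1",
)

```text
t: 7.9
tool_pos: [0.5998, -0.0288, 0.2077]
tool_rot: [-2.983, -0.982, 0.004]
contact_force: [0.4, 0.9, -0.7]
opening: 0.0857
```

>>> step_arm(
  increments="0 0 0 0 0 -1;0 0 0 0 0 -1;0 0 0 0 0 -1;0 0 0 0 0 -1;0 0 0 0 0 -1;0 0 0 0 0 -1;0 0 0 0 0 0;0 0 0 0 0 0",
)

```text
t: 8.57
tool_pos: [0.6, -0.0287, 0.2081]
tool_rot: [-2.566, -1.81, 0.002]
contact_force: [-0.8, -0.8, -0.4]
opening: 0.0854
```

```bash
python3 - <<'E'
from h import *
o=ctrl.get_obs();R=Ro.from_rotvec(o["tool_rot"]).as_matrix();print(o["t"],o["tool_pos"],o["q"],R.round(4))
print("delta tool units",(R.T@(np.array([.602,-.027,.099])-o["tool_pos"])/.025).round(3))
E
```

```text
8.5667 [ 0.60000443 -0.02871507  0.2081112 ] [-1.71662611e-01  1.20401238e-02  1.69349004e+00  6.88165951e-07
  1.43806788e+00 -1.40011241e+00] [[ 3.357e-01  9.420e-01 -2.000e-03]
 [ 9.420e-01 -3.357e-01  3.000e-04]
 [-3.000e-04 -2.000e-03 -1.000e+00]]
delta tool units [0.093 0.061 4.364]
```

>>> step_arm(
  increments=".1 .06 .5 0 0 1;0 0 1 0 0 0;0 0 1 0 0 0;0 0 .8 0 0 0;0 0 .6 0 0 0;0 0 .46 0 0 0;0 0 0 0 0 0;0 0 0 0 0 0",
)

```text
t: 9.23
tool_pos: [0.6024, -0.0268, 0.0998]
tool_rot: [-2.653, -1.682, 0.002]
contact_force: [-0.2, 1.7, 0.5]
opening: 0.0855
```

```bash
python3 shot.py 4
```

```text
9.3333 [ 0.60373741 -0.02697677  0.1017493 ] [ 0.20466708 -0.06044266 -0.25950564] [-0.02816974 -0.02132836  0.01916064] [-0.168  0.115  1.771 -0.     1.253 -1.298] 0.08565353393387207
```

View pics/j4.png

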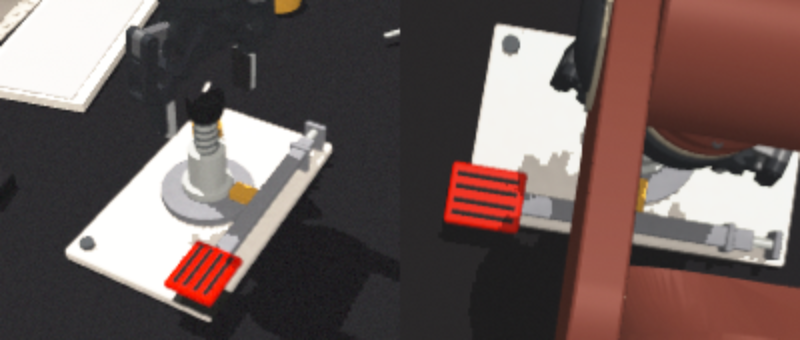

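Jaws straddle the head. I lower slightly and close lightly.

>>> step_arm(
  increments="-.03 -.03 .16 0 0 0;0 0 0 0 0 0;0 0 0 0 0 0;0 0 0 0 0 0;0 0 0 0 0 0;0 0 0 0 0 0;0 0 0 0 0 0;0 0 0 0 0 0",
  fingers=-1,
  newtons=20,
)

```text
t: 10.0
tool_pos: [0.6022, -0.0268, 0.0968]
tool_rot: [-2.652, -1.683, -0.002]
contact_force: [1.2, 2.8, 2.0]
opening: 0.0313
```

```bash
python3 shot.py 5;python3 - <<'E'
from h import *
o=ctrl.get_obs();R=Ro.from_rotvec(o["tool_rot"]).as_matrix();print(R.round(4),R.T@o["contact_force"])
E
```

```text
10.1 [ 0.60216839 -0.0268055   0.09676967] [0.75334138 2.11236659 2.6194683 ] [ 0.59430792 -0.13418965 -0.01865044] [-1.680e-01  1.180e-01  1.777e+00  1.000e-03  1.246e+00 -1.300e+00] 0.031044676423508336
[[ 4.257e-01  9.049e-01  9.000e-04]
 [ 9.049e-01 -4.257e-01  7.000e-04]
 [ 1.000e-03  6.000e-04 -1.000e+00]] [ 2.23470166 -0.21609491 -2.61737301]
```

View pics/j5.png

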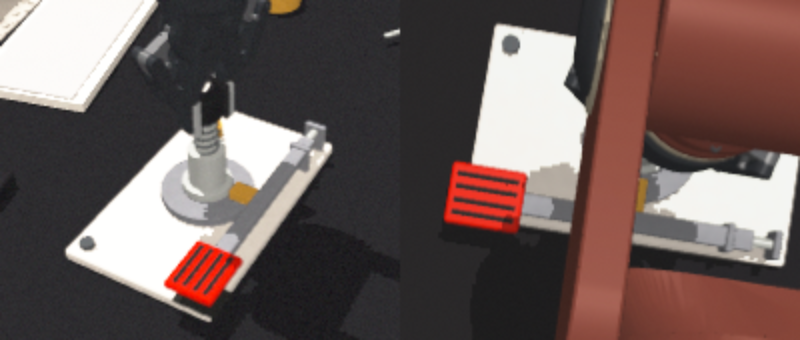

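Head gripped (opening 31 mm), with low side force. I turn back with a slight downward push.

>>> step_arm(
  increments="0 0 .02 0 0 -1;0 0 .02 0 0 -1;0 0 0 0 0 -1;0 0 0 0 0 -1;0 0 0 0 0 0",
)

```text
t: 10.52
tool_pos: [0.602, -0.0275, 0.0966]
tool_rot: [2.261, 2.18, -0.001]
contact_force: [-2.4, 1.1, 6.9]
opening: 0.0314
```

>>> step_arm(
  increments="0 0 0 0 0 -.7;0 0 0 0 0 -.7;0 0 0 0 0 0",
)

```text
t: 10.77
tool_pos: [0.602, -0.0278, 0.0966]
tool_rot: [2.104, 2.332, -0.001]
contact_force: [-1.8, 1.3, 6.3]
opening: 0.0313
```

>>> step_arm(
  increments="0 0 0 0 0 -.7;0 0 0 0 0 -.7;0 0 0 0 0 0",
)

```text
t: 11.02
tool_pos: [0.6021, -0.0281, 0.0966]
tool_rot: [1.935, 2.473, -0.002]
contact_force: [-1.9, -0.6, 6.2]
opening: 0.0309
```

>>> step_arm(
  increments="0 0 0 0 0 -.7;0 0 0 0 0 -.7;0 0 0 0 0 0",
)

```text
t: 11.27
tool_pos: [0.6021, -0.0283, 0.0966]
tool_rot: [1.758, 2.602, -0.002]
contact_force: [-1.4, -1.1, 6.4]
opening: 0.0312
```

>>> step_arm(
  increments="0 0 0 0 0 -.7;0 0 0 0 0 -.7;0 0 0 0 0 0",
)

```text
t: 11.52
tool_pos: [0.6023, -0.0286, 0.0966]
tool_rot: [1.571, 2.718, -0.003]
contact_force: [-0.3, -1.8, 5.9]
opening: 0.0311
```

>>> step_arm(
  increments="0 0 0 0 0 -.7;0 0 0 0 0 -.7;0 0 0 0 0 0",
)

```text
t: 11.77
tool_pos: [0.6024, -0.0288, 0.0967]
tool_rot: [1.377, 2.821, -0.004]
contact_force: [-0.4, -3.3, 6.0]
opening: 0.0313
```

>>> step_arm(
  increments="0 0 0 0 0 -.7;0 0 0 0 0 -.7;0 0 0 0 0 0",
)

```text
t: 12.02
tool_pos: [0.6026, -0.029, 0.0968]
tool_rot: [1.176, 2.91, -0.004]
contact_force: [-0.2, -2.7, 5.2]
opening: 0.0315
```

>>> step_arm(
  increments="0 0 0 0 0 -.7;0 0 0 0 0 0",
)

```text
t: 12.18
tool_pos: [0.6027, -0.029, 0.0967]
tool_rot: [1.075, 2.949, -0.004]
contact_force: [0.2, -4.7, 5.8]
opening: 0.0312
```

```bash
python3 shot.py 6
```

```text
12.2833 [ 0.60269076 -0.02904399  0.09668034] [ 0.60280826 -4.9238549   6.0588771 ] [-0.58392282  0.15057864  0.13380843] [-0.17   0.119  1.776 -0.003  1.244 -2.608] 0.03157248691015046
```

View pics/j6.png

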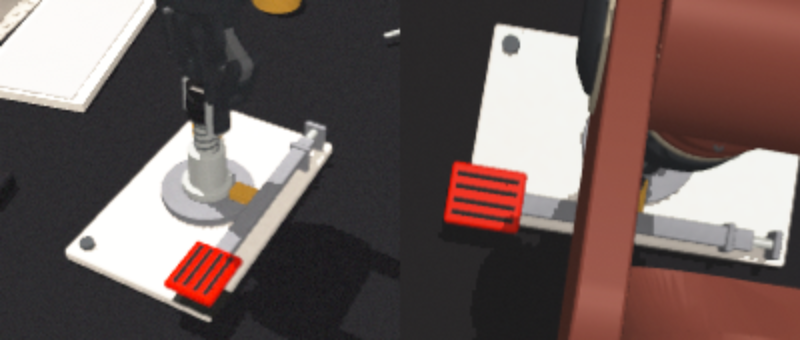

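>>> step_arm(
  increments="0 0 0 0 0 -.7;0 0 0 0 0 -.5;0 0 0 0 0 0",
)

```text
t: 12.53
tool_pos: [0.6028, -0.0292, 0.0961]
tool_rot: [0.898, 3.007, -0.005]
contact_force: [2.3, -5.6, 2.6]
opening: 0.0311
```

>>> step_arm(
  increments="0 0 0 0 0 -.7;0 0 0 0 0 -.5;0 0 0 0 0 0",
)

```text
t: 12.78
tool_pos: [0.603, -0.0293, 0.0953]
tool_rot: [0.716, 3.054, -0.005]
contact_force: [5.4, -7.4, -2.3]
opening: 0.0312
```

>>> step_arm(
  increments="0 0 0 0 0 -.7;0 0 0 0 0 -.5;0 0 0 0 0 0;0 0 0 0 0 0",
)

```text
t: 13.12
tool_pos: [0.6032, -0.0294, 0.0951]
tool_rot: [0.534, 3.091, -0.006]
contact_force: [7.2, -6.5, -3.4]
opening: 0.031
```

```bash
python3 shot.py 7
```

```text
13.2167 [ 0.60319627 -0.02941668  0.09505186] [ 7.43160274 -6.82383785 -4.75600305] [-0.9013376  -0.82355528  0.02847763] [-0.17   0.121  1.777 -0.004  1.239 -2.968] 0.03125492634264896
```

View pics/j7.png

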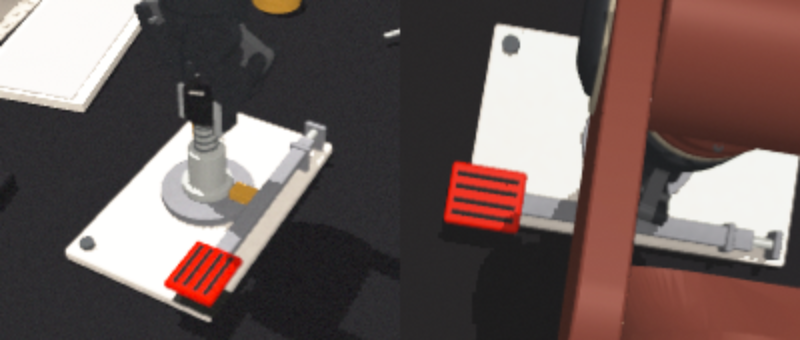

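Force in z flipped from +6 to about −4 N near 1.4 rad: the crest has gone and the grip now carries the bolt. I follow it down.

>>> step_arm(
  increments="0 0 .08 0 0 0;0 0 .08 0 0 0;0 0 .06 0 0 0;0 0 0 0 0 0",
)

```text
t: 13.55
tool_pos: [0.6032, -0.0294, 0.0895]
tool_rot: [0.535, 3.091, -0.006]
contact_force: [7.2, -6.3, -3.1]
opening: 0.0311
```

>>> step_arm(
  increments="0 0 .04 0 0 0;0 0 .03 0 0 0;0 0 0 0 0 0;0 0 0 0 0 0",
)

```text
t: 13.88
tool_pos: [0.6033, -0.0294, 0.0892]
tool_rot: [0.534, 3.092, -0.006]
contact_force: [3.3, -5.6, 3.6]
opening: 0.0311
```

The bolt is seated: the floor is 7.5 mm lower, matching 8 mm less about 0.25 rad of overshoot. The TCP wander puts the bolt axis at about (0.604,-0.0277), so I regrip centred there.

>>> step_arm(
  increments="0 0 0 0 0 0;0 0 0 0 0 0;0 0 0 0 0 0;0 0 0 0 0 0",
  fingers=0.1,
)

```text
t: 14.22
tool_pos: [0.6011, -0.0269, 0.0873]
tool_rot: [-0.532, -3.095, -0.0]
contact_force: [0.3, 0.0, -0.1]
opening: 0.047
```

```bash
python3 - <<'E'
from h import *
o=ctrl.get_obs();R=Ro.from_rotvec(o["tool_rot"]).as_matrix();print(o["t"],o["tool_pos"],o["tool_rot"],o["contact_force"],o["q"],o["opening"])
print("delta tool units",(R.T@(np.array([.6039,-.0277,.0890])-o["tool_pos"])/.025).round(3),R[:,2])
E
```

```text
14.2167 [ 0.6011118  -0.02688355  0.08725761] [-5.32464723e-01 -3.09450886e+00 -1.22203168e-04] [ 0.28511816  0.03048004 -0.13153154] [-1.68360593e-01  1.28788712e-01  1.78292115e+00  8.60185321e-05
  1.23149060e+00 -2.96918395e+00] 0.04699014064829589
delta tool units [-0.116  0.006 -0.07 ] [-1.57148291e-03  3.49381902e-04 -9.99998704e-01]
```

>>> step_arm(
  increments="-.11 .006 -.06 0 0 0;0 0 0 0 0 0;0 0 0 0 0 0",
)

```text
t: 14.47
tool_pos: [0.6046, -0.0279, 0.0897]
tool_rot: [0.532, 3.096, 0.0]
contact_force: [1.1, 0.2, -0.2]
opening: 0.0469
```

>>> step_arm(
  increments="0 0 0 0 0 0;0 0 0 0 0 0;0 0 0 0 0 0;0 0 0 0 0 0;0 0 0 0 0 0",
  fingers=-1,
  newtons=25,
)

```text
t: 14.88
tool_pos: [0.604, -0.0277, 0.0897]
tool_rot: [-0.532, -3.095, -0.0]
contact_force: [-5.0, 1.5, 3.6]
opening: 0.0309
```

>>> step_arm(
  increments="0 0 .005 0 0 1;0 0 .005 0 0 1;0 0 .005 0 0 1;0 0 .005 0 0 1;0 0 .005 0 0 1;0 0 .005 0 0 1;0 0 .005 0 0 1;0 0 .005 0 0 1;0 0 .005 0 0 1;0 0 .005 0 0 1;0 0 0 0 0 0",
)

```text
t: 15.8
tool_pos: [0.6039, -0.0277, 0.0884]
tool_rot: [-1.955, -2.457, 0.001]
contact_force: [-4.2, 1.4, 4.2]
opening: 0.031
```

```bash
python3 shot.py 8
```

```text
15.9 [ 0.60388358 -0.02762053  0.08836685] [-5.01819002  1.5551412   3.50586971] [ 0.28656877  0.76284407 -0.04035321] [-0.169  0.134  1.776  0.     1.234 -1.97 ] 0.03122711294847163
```

View pics/j8.png

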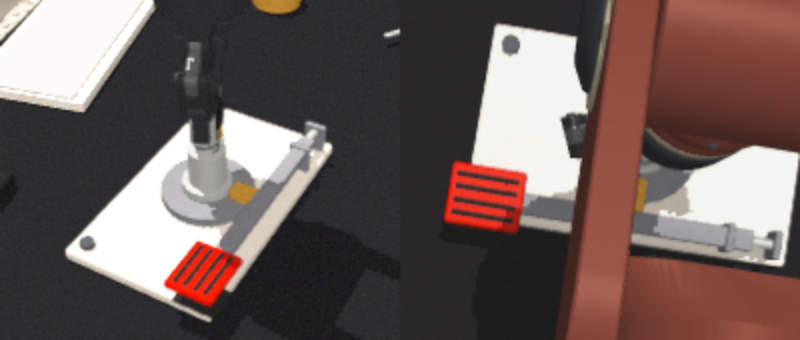

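It descends 1.3 mm/rad, as the thread should, and the axis is steady; I continue.

>>> step_arm(
  increments="0 0 .005 0 0 1;0 0 .005 0 0 1;0 0 .005 0 0 1;0 0 .005 0 0 1;0 0 .005 0 0 1;0 0 .005 0 0 1;0 0 .005 0 0 1;0 0 .005 0 0 1;0 0 .005 0 0 1;0 0 .005 0 0 1;0 0 .005 0 0 1;0 0 .005 0 0 1",
)

```text
t: 16.9
tool_pos: [0.604, -0.0275, 0.0869]
tool_rot: [-3.002, -0.923, 0.001]
contact_force: [-4.7, 2.6, 3.6]
opening: 0.0311
```

>>> step_arm(
  increments="0 0 .005 0 0 1;0 0 .005 0 0 1;0 0 .005 0 0 1;0 0 .005 0 0 1;0 0 .005 0 0 1;0 0 .005 0 0 1;0 0 .005 0 0 1;0 0 .005 0 0 1;0 0 .005 0 0 1;0 0 .005 0 0 1;0 0 .005 0 0 1;0 0 .005 0 0 1",
)

```text
t: 17.9
tool_pos: [0.6041, -0.0276, 0.0854]
tool_rot: [-2.999, 0.933, 0.001]
contact_force: [-4.5, 1.8, 3.4]
opening: 0.0308
```

>>> step_arm(
  increments="0 0 .005 0 0 1;0 0 .005 0 0 1;0 0 .005 0 0 1;0 0 .005 0 0 1;0 0 .005 0 0 1;0 0 .005 0 0 1;0 0 .005 0 0 1;0 0 .005 0 0 1;0 0 .005 0 0 1;0 0 .005 0 0 1;0 0 .005 0 0 1;0 0 .005 0 0 1",
)

```text
t: 18.9
tool_pos: [0.6041, -0.0277, 0.0838]
tool_rot: [1.948, -2.464, -0.001]
contact_force: [-3.5, 0.6, 4.1]
opening: 0.0311
```

>>> step_arm(
  increments="0 0 .005 0 0 1;0 0 .005 0 0 1;0 0 .005 0 0 1;0 0 .005 0 0 1;0 0 .005 0 0 1;0 0 .005 0 0 1;0 0 .005 0 0 1;0 0 .005 0 0 1;0 0 .005 0 0 1;0 0 .005 0 0 1;0 0 .005 0 0 1;0 0 0 0 0 0",
)

```text
t: 19.9
tool_pos: [0.604, -0.0277, 0.0824]
tool_rot: [0.377, -3.118, -0.001]
contact_force: [-4.5, 1.5, 3.0]
opening: 0.0311
```

```bash
python3 shot.py 9
```

```text
20.0 [ 0.60402905 -0.02773269  0.08236078] [-4.31217541  0.69055458  3.14672452] [ 0.19233463  0.80052227 -0.06855979] [-0.169  0.141  1.779  0.     1.223  2.727] 0.031020551884004165
```

View pics/j9.png

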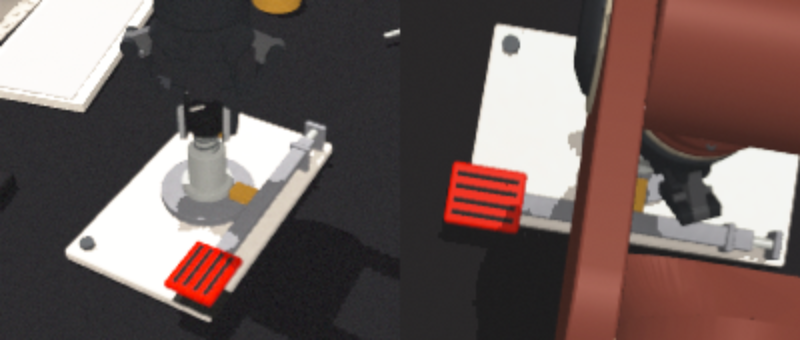

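About 0.83 rad remains; the wrist is near its range, so I regrip 1.5 rad back.

>>> step_arm(
  increments="0 0 0 0 0 0;0 0 0 0 0 0;0 0 0 0 0 0;0 0 0 0 0 -1;0 0 0 0 0 -1;0 0 0 0 0 -1;0 0 0 0 0 -1;0 0 0 0 0 -1;0 0 0 0 0 -1;0 0 0 0 0 -1",
  fingers=0.1,
)

```text
t: 20.83
tool_pos: [0.6049, -0.0282, 0.0824]
tool_rot: [-1.434, 2.794, -0.001]
contact_force: [-0.1, 1.1, 0.2]
opening: 0.0467
```

>>> step_arm(
  increments="0 0 0 0 0 -1;0 0 0 0 0 -1;0 0 0 0 0 -1;0 0 0 0 0 -1;0 0 0 0 0 -1;0 0 0 0 0 -1;0 0 0 0 0 -1;0 0 0 0 0 -1;0 0 0 0 0 0;0 0 0 0 0 0",
)

```text
t: 21.67
tool_pos: [0.6047, -0.0281, 0.0824]
tool_rot: [-2.401, 2.025, -0.001]
contact_force: [0.3, -0.2, 0.4]
opening: 0.047
```

```bash
python3 shot.py 10
```

```text
21.7667 [ 0.60459536 -0.02803092  0.08242686] [-0.24919889  1.38415511 -0.01653535] [ 0.0033012  -0.06280792  0.00523234] [-0.169  0.141  1.778 -0.     1.222  1.232] 0.047180678625340026
```

View pics/j10.png

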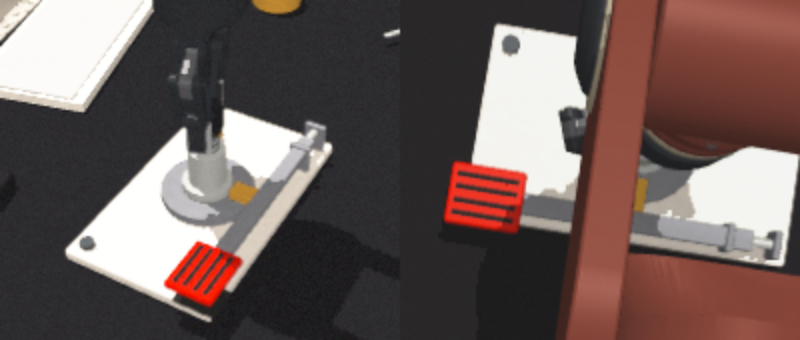

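>>> step_arm(
  increments="0 0 0 0 0 0;0 0 0 0 0 0;0 0 0 0 0 0;0 0 0 0 0 0;0 0 0 0 0 0",
  fingers=-1,
)

```text
t: 22.18
tool_pos: [0.6045, -0.0275, 0.0826]
tool_rot: [-2.403, 2.023, 0.001]
contact_force: [-0.9, 2.8, 1.9]
opening: 0.0312
```

>>> step_arm(
  increments="0 0 .005 0 0 1;0 0 .005 0 0 1;0 0 .005 0 0 1;0 0 .005 0 0 1;0 0 .005 0 0 1;0 0 .005 0 0 1;0 0 .005 0 0 1;0 0 .005 0 0 1;0 0 .003 0 0 .4;0 0 0 0 0 0;0 0 0 0 0 0",
)

```text
t: 23.1
tool_pos: [0.6044, -0.0279, 0.0815]
tool_rot: [1.372, -2.826, -0.0]
contact_force: [-1.4, 3.0, 2.4]
opening: 0.0309
```

```bash
python3 shot.py 11; python3 - <<'E'
from h import *
S=ctrl.get_image("side");print(red(S)[0])
cv2.imwrite("pics/c11.png",cv2.resize(S["pixels"][115:210,205:265,::-1],None,fx=6,fy=6,interpolation=0))
E
```

```text
23.2 [ 0.60431686 -0.02791627  0.08141365] [-2.18220923  2.1432669   3.25984418] [ 0.28408682  0.30563133 -0.0173149 ] [-0.169  0.142  1.779  0.     1.221  2.069] 0.031356791762652436
[231.21074965 226.53323904]
```

View pics/c11.png

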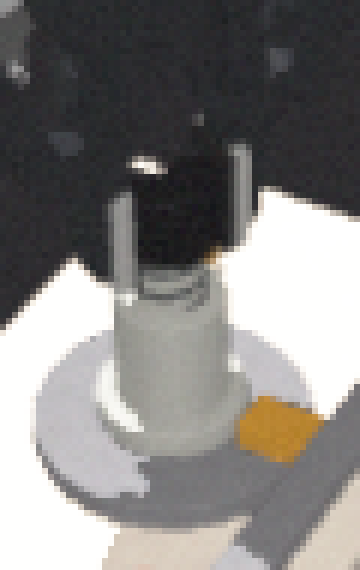

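Side view: pedal still down at (231,226.5); the head's lower edge now sits just above the boss, about 7.7 px (~16 mm) lower than at the start. I add a small 0.06 rad margin for the uncertainty in the drop angle, then settle.

>>> step_arm(
  increments="0 0 .003 0 0 .6;0 0 0 0 0 0;0 0 0 0 0 0;0 0 0 0 0 0;0 0 0 0 0 0;0 0 0 0 0 0",
)

```text
t: 23.75
tool_pos: [0.6044, -0.028, 0.0814]
tool_rot: [1.286, -2.866, -0.0]
contact_force: [-1.9, 1.6, 3.0]
opening: 0.0312
```

```bash
python3 shot.py 12; python3 - <<'E'
from h import *
o=ctrl.get_obs();print(abs(o["dq"]).max(),o["contact_force"])
S=ctrl.get_image("side");print(red(S)[0])
ax=np.array([.604,-.0277])
def zax(uv): # height where ray passes nearest the vertical axis plane, front surface offset 16 mm toward the camera
    e,v=ray(S,uv);h=v[:2]/np.linalg.norm(v[:2]);t=((ax-e[:2])@h-.016)/np.linalg.norm(v[:2]);return e[2]+t*v[2]
print("head bottom front z: start",zax((205+165/6,115+222/6)),"now",zax((205+175/6,115+268/6)))
E
```

```text
23.85 [ 0.60434288 -0.02794968  0.08131901] [-2.97400085  1.12874353  3.90726778] [ 0.21933853  0.42513577 -0.0268486 ] [-0.169  0.142  1.779 -0.     1.221  2.13 ] 0.030860081098131285
0.0017702162925501686 [-2.97400085  1.12874353  3.90726778]
[231.21074965 226.53323904]
head bottom front z: start 0.10835203566213769 now 0.09139100579966708
```

View pics/j12.png

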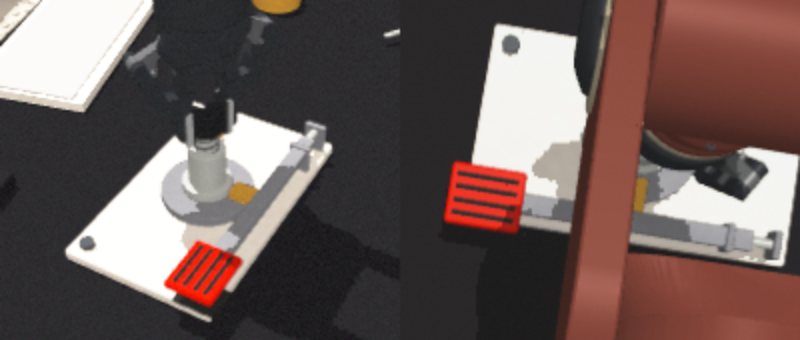

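Everything agrees: the head is about 17 mm lower by camera (±2) and 16 mm by the arm, the pedal is down, and the grip is at rest. I hand in.

```bash
python3 -c "
from station import ctrl
print(ctrl.finish_job())"
```

```text
the job is handed in; nothing more can be done
None
```

The bolt is started one full turn in the boss, the pedal is down, and I handed the job in at about 24 s of the 72 s allowed.

- **Pedal:** I pressed it to its stop at z = 0.044 m, with about 27 N at the end. It stayed down in every later picture.
- **Drop:** I turned the bolt back with a light push. It came off the crest about 1.4 rad back, when the upward force of 6 N fell to about −4 N. By then I had gone about 1.67 rad back, and I followed it down 7.5 mm.
- **Forward turn:** I regripped centred on the bolt and turned it forward 6.60 rad with one regrip, covering the roughly 0.25 rad of overshoot plus one full turn. It went down at about 1.3 mm per rad, as the thread should.

**Last checks:**
- **Depth:** The bolt is about 16 mm down by the arm's readings. The camera gave 17 mm, which agrees within its error.
- **Grip:** The head is held at a 31 mm opening with 25 N set, and the arm is at rest with contact forces under 4 N.
- **Uncertainty:** I know the drop angle only to about 0.1 rad, so the final turn could be off by roughly 0.1 mm of depth.
- **Nothing else moved:** I touched nothing but the pedal and the bolt, and the fixture area looks unchanged. I did not take a full picture of the rest of the bench at the end.

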